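Fold open the bifold door of the equipment cupboard

TASK

Open the desktop cupboard that has the blue handle: pull its bifold door by the handle so that both panels fold together along the track, right back to the hinge side, then let go of it. Leave the door with the orange handle shut.

Things in the scene. Friction and masses are not known exactly. Their poses are not given: they have to be found in the camera images.
- drives_handle: Blue upright round bar, 14 mm thick, 125 long, 45 mm off the lead panel's face (bar centre), 22 mm past the fold. Origin on the bar's centre line, 13 mm below its top end, 165 mm above the table, 35 below the cupboard top. Its arms join 45 and 98 mm below the origin; above them it is free all round and can turn in a pinch from above. Axes: x into the panel, y along it to the fold, z up.
- drives_pivot (a point): Fixed pivot of the blue-handled door, left end seen from the robot, 165 mm above the table. Axes: x into the cupboard, y along its front to the pivot end, z up. Grey cupboard, fixed, 290 wide, 220 deep, 200 mm tall, blue tape on top; its middle lies 140 mm to -y. Two panels 140 x 14 mm, tops at 178: one turns on the pivot, the lead panel's far end runs in the track; the fold comes out to -x.
- drives_door (a joint): Angle of the first panel (the lead panel turns as much the other way): 0 shut, 1.40 rad fully folded; starts between 0 and 0.36, takes 2 to 4 N, stays where left. Handle origin from drives_pivot, in its axes (x, y mm): 0.0: (-59, -162); 0.2: (-81, -170); 0.4: (-100, -172); 0.6: (-115, -167); 0.8: (-126, -155); 1.0: (-131, -137); 1.2: (-131, -114); 1.4: (-126, -86)
- adapters_door (a joint): The same angle for the other cupboard, of the same shape and size but with an orange handle and orange tape, standing left or right of the first. It starts shut, 0, and must stay shut.

How it is judged:
On the way:
1. the blue-handled door is being drawn open by its handle (contact force between the fingers and drives_handle above 0.3 N and value of joint drives_door above 0.6 rad).
At the end, for the whole second after the job is handed in: The blue-handled door is folded back to more than 1.15 rad (its stop is at 1.40) and at rest; the orange-handled door is shut to within 0.1 rad (value of joint drives_door above 1.15 rad and velocity of joint drives_door between -0.05 and 0.05 rad/s and value of joint adapters_door below 0.1 rad); the robot touches nothing.
It fails at once if the orange-handled door is pulled open (more than 0.15 rad) (value of joint adapters_door above 0.15 rad).
It also fails if it takes over 38 s, if anything falls off the work surface, if the arm or the gripper's body presses on something with over 40 N, if the wrist force passes 120 N, or if a joint passes its speed limit or range.

ROBOT

A 7-joint arm with a two-finger parallel gripper is mounted at the origin on the work surface. World frame = base frame: x ahead of the robot, y to its left, z up, the work surface at z = 0. Lengths are in m, angles in rad, forces in N, time in s.
With the tool pointing down it reaches from about 0.425 to 0.925 m from the base axis. Payload 6.8 kg.
Tool frame: the origin (TCP) lies on the front face of the gripper's body, between the roots of the fingers; the fingertips stand 73 mm ahead of it and the grasp point (between the pads) lies 54 mm ahead of it; z points along the fingers, y is the direction in which the jaws open and shut (so a half turn about z gives the same grasp; the last joint's range is limited). The gripper opens to 85 mm and grips with 20 to 120 N. Pads are 22 mm wide; open, the fingers measure 114 mm over their backs; the gripper's body (76 mm by 85 mm) begins 54 mm behind the grasp point. The pads swing forward as they close: fully open they stand 13 mm farther back than shut.
Start: joints at [1.222, 0.477, 0.022, 1.555, -0.011, 1.109, -0.083], TCP at [0.161, -0.656, 0.304] pointing down, gripper open.
Joint ranges: [-2.96, 2.96], [-0.34, 2.1], [-1.41, 1.46], [0.24, 2.44], [-1.37, 4.51], [0.17, 1.92], [-2.96, 2.96]. Speed limits (rad/s): [2.39, 2.39, 3.14, 3.14, 3.14, 3.14, 3.14].

INTERFACE

Orientations are given as a unit quaternion [w, x, y, z].
In Python, from station import get_obs, read_camera, hand_in, spot_in, cut_out, spot_point gives the robot as it stands. The module is installed in compiled form; this text tells all that it offers.
- The arm moves only by the tool move_arm, never from a script. Its arguments are lists of equal length, an entry for each row: "gripper": the opening, from 0 (shut) to 1 (fully open); "xyz": the shift along the tool's x, y, z in cm, a list of three; "twist": the turn about the tool's z in rad. A call has 1 to 5 rows; each row is the pose to reach, as a shift and turn from the pose commanded when the call began, along the tool's axes at that moment; what a row does not reach only later rows make up. A row lasts 1/12 s, in which the tool goes at most 41.7 mm and 7.16 degrees, less where a joint would pass 70% of its speed; a pose out of reach is approached as far as the arm can. A call with a gripper value outside its range is refused whole. The fingers move at their own pace and stop on an object; "squeeze" is the grip in N (left out, the last holds). Time passes only in rows, so rows that repeat a pose let the fingers close. It gives the time, the measured TCP pose, the force and the opening at its end, in the units of the state.
- get_obs(): the state, without advancing time (a new reading comes with each control period).
- read_camera(name): name is "side" or "top" or "wrist"; returns a dict with "pixels" (400x640x3 uint8, red, green, blue), "fx", "fy", "cx", "cy" (pixels), "R" (3x3) and "t" (3): a world point X has camera coordinates R X + t. Camera axes: x right, y down, z forward; pixel columns grow to the right and rows downward; lengths in m; the calibration is good to about 2 mm. A picture is of the moment at which its call begins. There is no depth.
- hand_in(): hands the job in, once; it reports no verdict.
Trained networks look in the newest picture that a camera, given by its name, has taken for a name from the list of things; names that differ only in an ending like _2 or _b are one class to them, and where a whole thing is asked for, a point or a joint stands for the part that bears it (a point fixed in the world has none). Each returns a list of dicts, best first, with "p" (0 to 1); they miss things now and then, are a little off and sometimes report something else, mostly with a low value. They report only what shows in the picture. A call takes as long as a camera call.
- spot_in(query, camera): "centre" ([x, y, z] in m, in world coordinates, good to about 4 mm: the middle of the surface that is visible of it).
- cut_out(query, camera): "pixels" (400x640 bool, what is visible of it).
- spot_point(query, camera): "centre" ([x, y, z] in m, in world coordinates, good to about 4 mm: a listed point, or the origin of a listed thing).
The state is a dict: "t": time; "q": joint angles; "joint_vel": joint speeds; "joint_torque": joint torques, N m; "eef_pos": TCP position; "tool_rot": TCP orientation; "contact_force": force on the tool from outside, world axes, zero at the start; "torque": the same for the moment, N m; "gripper_width": opening from 0.0 (shut) to 1.0 (fully open).
Only numpy, scipy, OpenCV 4.12 (cv2) and the standard library are available. Lean on these libraries where they do the work, as an engineer would, in place of code of your own. Each camera call takes 0.05 s, during which the arm holds its last target.

## Working session

There is one attempt and no reset: what is moved stays moved. The work goes in short steps, Python scripts to look and compute and a tool call to move; the robot and the scene stay as the last step left them, time stands still between calls to the robot, and variables do not carry over. Pictures are saved under pics/ and viewed, and the job is handed in when it is done.

Besides the shell and the picture viewer there is one more tool, called as name(argument=value, ...), one argument or row to a line, values as JSON. move_arm: Moves the arm, as the interface text tells. Its arguments: {"type":"object","properties":{"gripper":{"type":"array","items":{"type":"number"}},"xyz":{"type":"array","items":{"type":"array","items":{"type":"number"}}},"twist":{"type":"array","items":{"type":"number"}},"squeeze":{"type":"number"}},"required":["gripper","xyz","twist"]}

```bash
mkdir -p pics
python3 - <<'E'
from station import *
import cv2
o=get_obs();print({k:o[k] for k in('t','eef_pos','tool_rot','gripper_width','contact_force')})
for c in('top','side'):
    r=read_camera(c);cv2.imwrite(f'pics/{c}0.png',r['pixels'][:,:,::-1])
    for q in('drives_handle','drives_pivot'):
        for d in spot_point(q,c)[:3]:print(c,q,d)
E
```

```text
{'t': 0.0, 'eef_pos': array([ 0.16086217, -0.65509625,  0.30292536]), 'tool_rot': array([-8.86344484e-04,  9.92760655e-01,  1.20106063e-01, -1.72117190e-04]), 'gripper_width': 1.0035051767356755, 'contact_force': array([-0.5999864 ,  0.61057227, -0.84761893])}
top drives_handle {'centre': [0.4943, -0.2491, 0.1646], 'p': 0.52}
top drives_pivot {'centre': [0.5608, -0.0696, 0.1666], 'p': 0.75}
side drives_handle {'centre': [0.4949, -0.2482, 0.1611], 'p': 0.87}
side drives_pivot {'centre': [0.5655, -0.0716, 0.1647], 'p': 0.56}
```

View pics/top0.png

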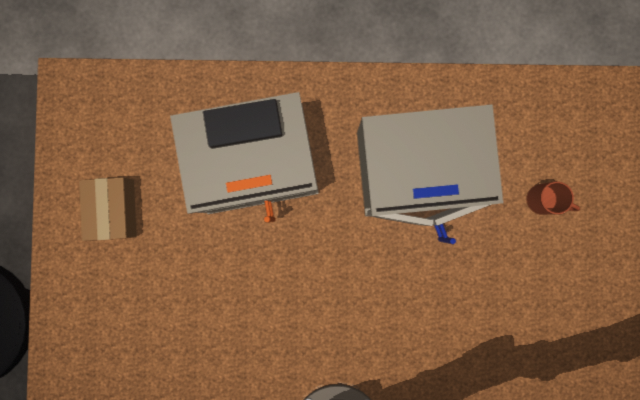

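View pics/side0.png

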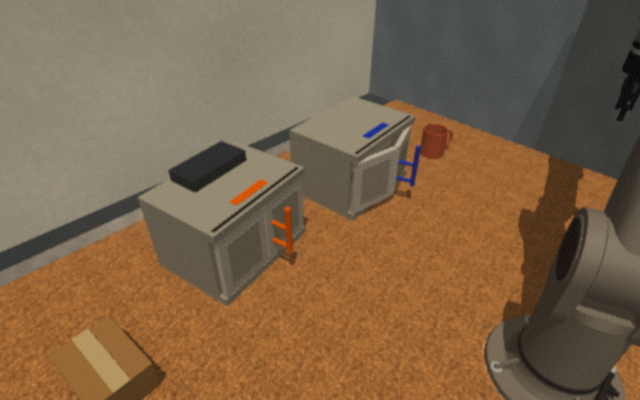

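The top view shows the blue cupboard at about (435,155), with its door slightly open and the handle bar near (450,241). The orange cupboard is to its left. Next I'll measure the yaw and fit the pivot.

```bash
cat > h.py <<'E'
import numpy as np
from station import *
def onplane(r,u,v,z):
    R=np.array(r['R']);t=np.array(r['t']);C=-R.T@t
    d=R.T@np.array([(u-r['cx'])/r['fx'],(v-r['cy'])/r['fy'],1]);return C+d*(z-C[2])/d[2]
def proj(r,X):
    c=np.array(r['R'])@np.array(X)+r['t'];return (r['fx']*c[0]/c[2]+r['cx'],r['fy']*c[1]/c[2]+r['cy'])
A=np.arange(0,1.41,.2);HX=np.array([-59,-81,-100,-115,-126,-131,-131,-126])/1e3;HY=np.array([-162,-170,-172,-167,-155,-137,-114,-86])/1e3
from scipy.interpolate import CubicSpline
hp=CubicSpline(A,np.c_[HX,HY])
E
python3 - <<'E'
from h import *
import cv2
r=read_camera('top');im=r['pixels'][:,:,::-1]
hsv=cv2.cvtColor(np.ascontiguousarray(im),cv2.COLOR_BGR2HSV)
m=((hsv[...,0]>105)&(hsv[...,0]<135)&(hsv[...,1]>150)&(hsv[...,2]>50)).astype(np.uint8)
n,l,s,c=cv2.connectedComponentsWithStats(m)
for i in range(1,n):
  if s[i,4]>10:
    p=np.argwhere(l==i)[:,::-1].astype(np.float32);print(s[i],cv2.minAreaRect(p))
    if s[i,4]>200:
        q=[onplane(r,*x,.2)[:2] for x in cv2.boxPoints(cv2.minAreaRect(p))];print(np.round(q,4))
cv2.imwrite('pics/zoom.png',cv2.resize(im[90:260,340:520],None,fx=4,fy=3.5,interpolation=cv2.INTER_CUBIC)[:600])
E
```

```text
[414 185  44  13 388] ((435.5099182128906, 191.0989990234375), (8.855831146240234, 43.78163528442383), 84.2894058227539)
[[ 0.6084 -0.1568]
 [ 0.6195 -0.2527]
 [ 0.6001 -0.2547]
 [ 0.589  -0.159 ]]
[436 225  11  13  79] ((441.0548095703125, 231.4794464111328), (13.8108549118042, 7.0224690437316895), 69.44395446777344)
[450 239   5   4  19] ((452.0, 240.5), (3.0, 4.0), 90.0)
```

View pics/zoom.png

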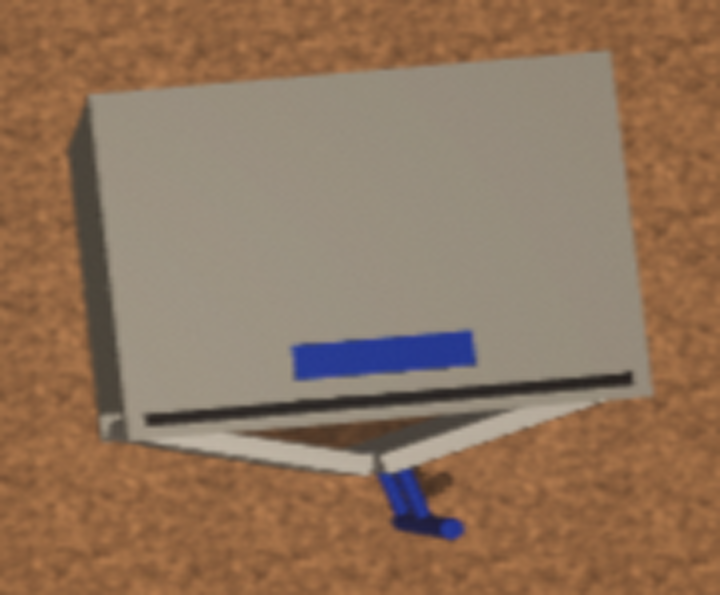

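Run:
```python
from h import *
r=read_camera('top')
f=lambda a,b,z=.2:onplane(r,340+a/4-.4,90+b/3.5-.4,z)[:2]
FL,FR,BL,BR=f(130,440),f(652,397),f(90,95),f(610,52)
print(FL,FR,BL,BR,np.linalg.norm(FL-FR),np.linalg.norm(FL-BL))
bar=f(453,528,.178);print('bar',bar)
d=FL-FR;b=BL-BR;e=BL-FL
for v in(d,b):print(np.degrees(np.arctan2(-v[0],v[1])))
g=BR-FR
for v in(e,g):print(np.degrees(np.arctan2(v[1],v[0])))
yaw=np.radians(6.2)
X=np.array([np.cos(yaw),np.sin(yaw)]);Y=np.array([-X[1],X[0]])
mid=(FL+FR+BL+BR)/4
for P in (np.array([.563,-.0706]),):
  w=mid-P;print('mid rel piv',w@X,w@Y)
  w=bar-P;print('bar rel',w@X,w@Y)
  for a in A: print(a,P+hp(a)[0]*X+hp(a)[1]*Y)
```

```text
[ 0.54887477 -0.0669466 ] [ 0.58027349 -0.3535582 ] [ 0.76630021 -0.04216999] [ 0.79818805 -0.32954307] 0.28832634884014785 0.21883258480980428
bar [ 0.49557213 -0.25033183]
6.251904926226978
6.331822249284496
6.501069476498022
6.288863740444686
mid rel piv 0.09599834293876108 -0.13863309641357793
bar rel -0.08644440368030305 -0.1713984099393616
0.0 [ 0.52184099 -0.23802442]
0.2 [ 0.50083366 -0.24835361]
0.4 [ 0.48216079 -0.2523939 ]
0.6000000000000001 [ 0.46670853 -0.24904314]
0.8 [ 0.45447688 -0.23830132]
1.0 [ 0.44756214 -0.2209466 ]
1.2000000000000002 [ 0.44507815 -0.19808113]
1.4000000000000001 [ 0.44702492 -0.1697049 ]
```

move_arm(
  gripper=[0.5, 0.5, 0.5, 0.5, 0.5],
  xyz=[
    [3.2, -2.4, 0],
    [6.4, -4.8, 0],
    [9.6, -7.2, 0],
    [12.8, -9.6, 0],
    [16, -12, 0],
  ],
  twist=[0, 0, 0, 0, 0],
  squeeze=30,
)

```text
t: 0.82
eef_pos: [0.2886, -0.4993, 0.3041]
tool_rot: [0.0, 0.993, 0.12, 0.0]
contact_force: [1.6, 0.5, -0.4]
gripper_width: 0.497
```

move_arm(
  gripper=[0.5, 0.5, 0.5, 0.5, 0.5],
  xyz=[
    [3.2, -2.4, 0],
    [6.4, -4.8, 0],
    [9.6, -7.2, 0],
    [12.8, -9.6, 0],
    [16, -12, 0],
  ],
  twist=[0, 0, 0, 0, 0],
)

```text
t: 1.23
eef_pos: [0.4154, -0.3445, 0.3042]
tool_rot: [0.0, 0.993, 0.12, 0.0]
contact_force: [0.8, -0.8, 0.4]
gripper_width: 0.498
```

move_arm(
  gripper=[0.5, 0.5, 0.5, 0.5, 0.5],
  xyz=[
    [3.2, -2.4, 0],
    [6.4, -4.8, 0],
    [9.6, -7.0, 0],
    [10, -7.3, 0],
    [10, -7.3, 0],
  ],
  twist=[0, 0, 0, 0, 0],
)

```text
t: 1.65
eef_pos: [0.4964, -0.2482, 0.3041]
tool_rot: [-0.0, 0.992, 0.123, 0.001]
contact_force: [-0.1, -1.0, -0.0]
gripper_width: 0.502
```

Run:
```python
from h import *
import cv2
print(get_obs()['eef_pos'])
for c in('top','wrist','side'):
    r=read_camera(c);cv2.imwrite(f'pics/{c}1.png',r['pixels'][:,:,::-1])
    print(c,spot_point('drives_handle',c)[:2], proj(r,[.4955,-.25,.178]))
```

```text
[ 0.49635191 -0.2481721   0.30407894]
top [{'centre': [0.4965, -0.25, 0.165], 'p': 0.53}] (np.float64(452.7015110075118), np.float64(240.4871879158681))
wrist [{'centre': [0.4949, -0.2485, 0.1673], 'p': 0.92}] (np.float64(318.69078128492214), np.float64(220.12810207261484))
side [{'centre': [0.4928, -0.2459, 0.1624], 'p': 0.83}] (np.float64(418.6198638864371), np.float64(146.16426776268227))
```

View pics/wrist1.png

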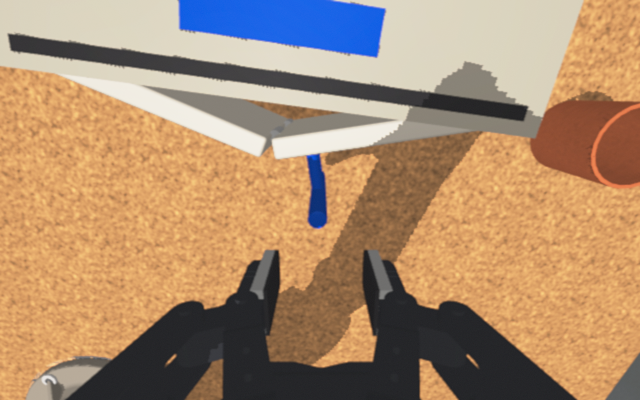

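The wrist view shows the bar top at (318,219), against a prediction of (319,220). The fingers are centred over it, so I'll descend.

move_arm(
  gripper=[0.5, 0.5, 0.5, 0.5, 0.5],
  xyz=[
    [0, 0, 3],
    [0, 0, 6],
    [0, 0, 8.5],
    [-0.1, 0, 9.3],
    [-0.1, 0, 9.3],
  ],
  twist=[0, 0, 0, 0, 0],
)

```text
t: 2.37
eef_pos: [0.4914, -0.2521, 0.2089]
tool_rot: [-0.001, 0.993, 0.119, -0.002]
contact_force: [-0.8, 0.2, 0.1]
gripper_width: 0.497
```

move_arm(
  gripper=[0, 0, 0, 0, 0],
  xyz=[
    [0, 0, 0],
    [0, 0, 0],
    [0, 0, 0],
    [0, 0, 0],
    [0, 0, 0],
  ],
  twist=[0, 0, 0, 0, 0],
  squeeze=30,
)

```text
t: 2.78
eef_pos: [0.4938, -0.2497, 0.2127]
tool_rot: [-0.001, 0.993, 0.121, 0.001]
contact_force: [-2.2, 6.0, 4.9]
gripper_width: 0.151
```

Run:
```python
from h import *
import cv2
r=read_camera('side');im=r['pixels'][:,:,::-1]
cv2.imwrite('pics/s2.png',cv2.resize(im[50:250,280:520],None,fx=3,fy=3))
o=get_obs();p=o['eef_pos'];print(p,o['gripper_width'],o['contact_force'])
yaw=np.radians(6.3);X=np.array([np.cos(yaw),np.sin(yaw)]);Y=np.array([-X[1],X[0]])
from scipy.spatial.transform import Rotation as Ro
R=Ro.from_quat(o['tool_rot'],scalar_first=True).as_matrix()
P=np.array([.563,-.0705]);rel=p[:2]-P;print('rel',rel@X,rel@Y)
a0=.25;off=p[:2]-(P+hp(a0)[0]*X+hp(a0)[1]*Y);print('off',off)
for a in np.arange(.3,1.41,.1):
  w=P+hp(a)[0]*X+hp(a)[1]*Y+off-p[:2];print(round(a,2),np.round(p[:2]+w,4),np.round(100*R[:2,:2].T@w,2))
```

```text
[ 0.49382956 -0.24964751  0.21266915] 0.15473792238176703 [-3.29347438  6.67458061  3.56469601]
rel -0.0884113425363311 -0.17047525863230115
off [-0.00237809  0.00037546]
0.3 [ 0.4891 -0.2509] [-0.49  0.01]
0.4 [ 0.4801 -0.2521] [-1.39 -0.1 ]
0.5 [ 0.472  -0.2513] [-2.16 -0.36]
0.6 [ 0.4646 -0.2487] [-2.81 -0.79]
0.7 [ 0.458  -0.2443] [-3.35 -1.38]
0.8 [ 0.4524 -0.238 ] [-3.74 -2.12]
0.9 [ 0.4483 -0.2301] [-3.95 -2.99]
1.0 [ 0.4454 -0.2207] [-4.   -3.97]
1.1 [ 0.4437 -0.2099] [-3.92 -5.06]
1.2 [ 0.4429 -0.1978] [-3.7  -6.25]
1.3 [ 0.4433 -0.1843] [-3.34 -7.55]
1.4 [ 0.4448 -0.1694] [-2.83 -8.96]
```

View pics/s2.png

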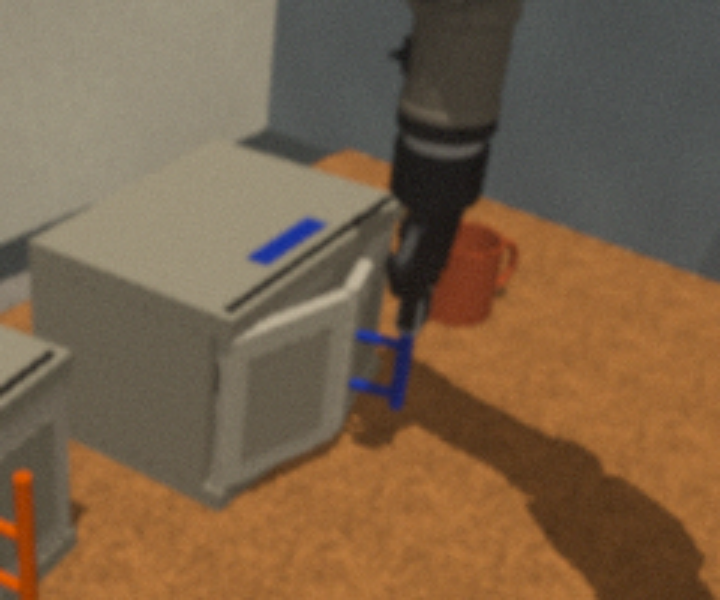

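The side view shows the fingers pinching the bar above its arms. The gripper opening is 0.15, which fits a 14 mm bar. Now I'll pull along the arc.

move_arm(
  gripper=[0, 0, 0, 0, 0],
  xyz=[
    [-0.5, 0, 0],
    [-1.0, 0, 0],
    [-1.4, -0.1, 0],
    [-1.8, -0.2, 0],
    [-2.2, -0.4, 0],
  ],
  twist=[0, 0, 0, 0, 0],
)

```text
t: 3.25
eef_pos: [0.4735, -0.251, 0.2128]
tool_rot: [-0.0, 0.993, 0.122, 0.003]
contact_force: [6.9, 6.0, -3.9]
gripper_width: 0.155
```

move_arm(
  gripper=[0, 0, 0, 0, 0],
  xyz=[
    [-0.3, -0.2, 0],
    [-0.6, -0.4, 0],
    [-0.9, -0.7, 0],
    [-1.2, -1.0, 0],
    [-1.2, -1.0, 0],
  ],
  twist=[0, 0, 0, 0, 0],
)

```text
t: 3.67
eef_pos: [0.4589, -0.2453, 0.2128]
tool_rot: [0.001, 0.993, 0.121, 0.003]
contact_force: [3.6, 2.4, -2.6]
gripper_width: 0.157
```

Run:
```python
from h import *
import cv2
r=read_camera('side');im=r['pixels'][:,:,::-1]
cv2.imwrite('pics/s3.png',cv2.resize(im[50:250,280:520],None,fx=3,fy=3))
o=get_obs();print(o['eef_pos'],o['gripper_width'],o['contact_force'])
```

```text
[ 0.45887504 -0.24529754  0.21278766] 0.1534184092182552 [4.73363303 3.52292162 0.50595166]
```

View pics/s3.png

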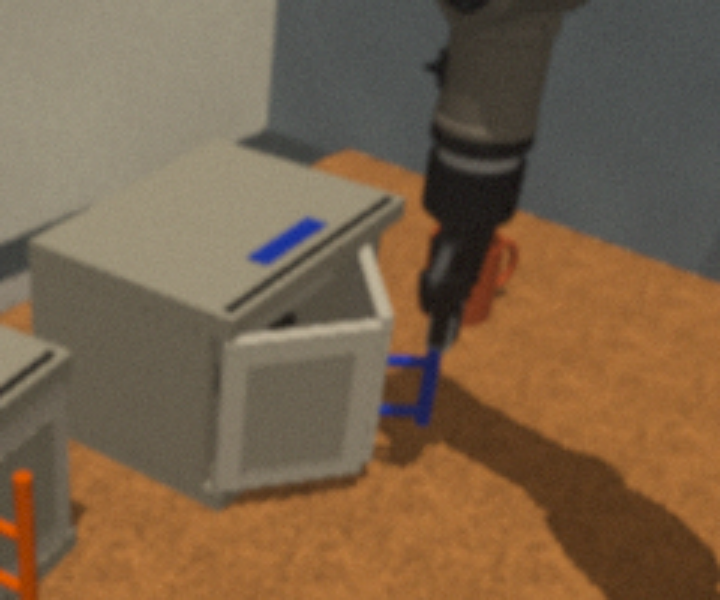

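move_arm(
  gripper=[0, 0, 0, 0, 0],
  xyz=[
    [-0.3, -0.4, 0],
    [-0.4, -0.8, 0],
    [-0.5, -1.3, 0],
    [-0.6, -1.9, 0],
    [-0.6, -2.5, 0],
  ],
  twist=[0, 0, 0, 0, 0],
)

```text
t: 4.13
eef_pos: [0.447, -0.2248, 0.2129]
tool_rot: [0.002, 0.993, 0.12, 0.003]
contact_force: [4.5, -3.4, -1.5]
gripper_width: 0.155
```

move_arm(
  gripper=[0, 0, 0, 0, 0],
  xyz=[
    [0, -0.6, 0],
    [0.1, -1.2, 0],
    [0.2, -1.8, 0],
    [0.3, -2.4, 0],
    [0.3, -2.4, 0],
  ],
  twist=[0, 0, 0, 0, 0],
)

```text
t: 4.55
eef_pos: [0.4443, -0.1984, 0.2127]
tool_rot: [0.001, 0.993, 0.121, 0.002]
contact_force: [3.7, -0.6, 6.8]
gripper_width: 0.157
```

Run:
```python
from h import *
import cv2
r=read_camera('side');im=r['pixels'][:,:,::-1]
cv2.imwrite('pics/s4.png',cv2.resize(im[50:250,280:520],None,fx=3,fy=3))
o=get_obs();print(o['eef_pos'],o['gripper_width'],o['contact_force'])
```

```text
[ 0.4443252  -0.19871785  0.21272809] 0.16142114201824248 [ 3.48752929 -0.23731492  6.29292592]
```

View pics/s4.png

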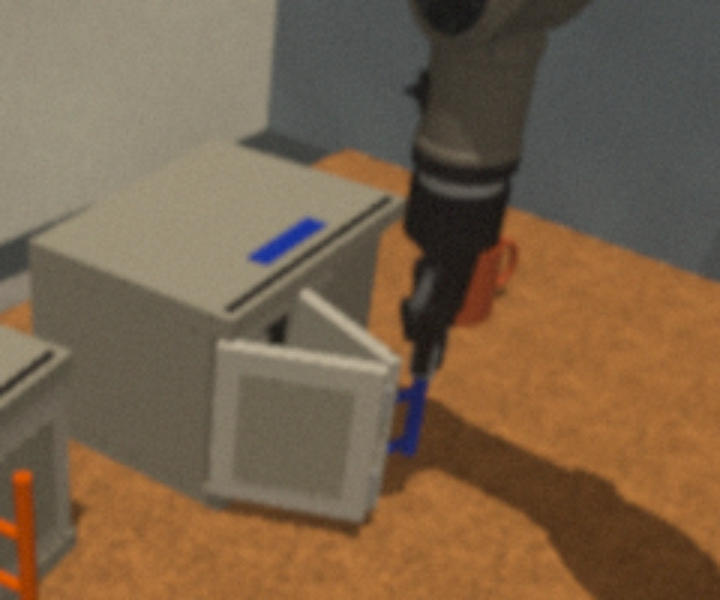

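move_arm(
  gripper=[0, 0, 0, 0, 0],
  xyz=[
    [0.1, -0.6, 0],
    [0.3, -1.2, 0],
    [0.5, -1.8, 0],
    [0.7, -2.3, 0],
    [0.7, -2.3, 0],
  ],
  twist=[0, 0, 0, 0, 0],
)

```text
t: 5.02
eef_pos: [0.4459, -0.1746, 0.2127]
tool_rot: [0.001, 0.993, 0.121, 0.003]
contact_force: [5.3, -1.8, 6.2]
gripper_width: 0.159
```

Run:
```python
from h import *
import cv2
r=read_camera('side');im=r['pixels'][:,:,::-1]
cv2.imwrite('pics/s5.png',cv2.resize(im[50:250,280:520],None,fx=3,fy=3))
r=read_camera('wrist');im=r['pixels'][:,:,::-1];cv2.imwrite('pics/w5.png',im)
o=get_obs();print(o['eef_pos'],o['gripper_width'],o['contact_force'])
```

```text
[ 0.44589002 -0.17505862  0.21270253] 0.15483585941872227 [ 4.71211636 -1.6806498   5.1280794 ]
```

View pics/s5.png

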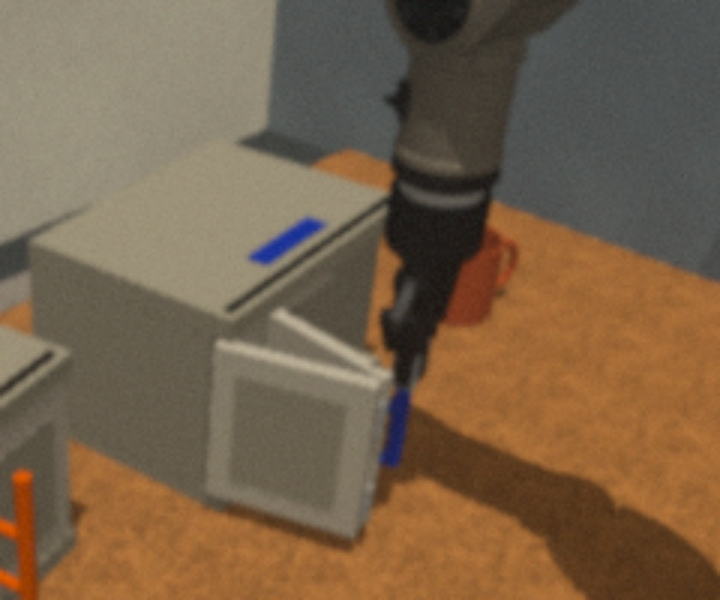

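View pics/w5.png

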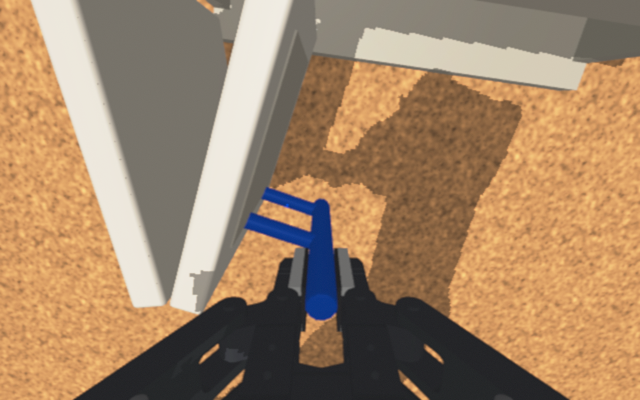

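move_arm(
  gripper=[0, 0, 0],
  xyz=[
    [0.1, -0.3, 0],
    [0.2, -0.6, 0],
    [0.2, -0.6, 0],
  ],
  twist=[0, 0, 0],
)

```text
t: 5.37
eef_pos: [0.4465, -0.1687, 0.2127]
tool_rot: [0.001, 0.993, 0.12, 0.003]
contact_force: [6.0, -1.0, 4.5]
gripper_width: 0.154
```

move_arm(
  gripper=[0.35, 0.35, 0.35, 0.35, 0.35],
  xyz=[
    [0, 0, 0],
    [0, 0, 0],
    [0, 0, 0],
    [0, 0, 0],
    [0, 0, 0],
  ],
  twist=[0, 0, 0, 0, 0],
)

```text
t: 5.78
eef_pos: [0.4436, -0.1689, 0.2106]
tool_rot: [-0.0, 0.993, 0.12, -0.001]
contact_force: [-1.6, 0.5, 0.6]
gripper_width: 0.348
```

Run:
```python
from h import *
import cv2
r=read_camera('wrist');im=r['pixels'][:,:,::-1];cv2.imwrite('pics/w6.png',im)
o=get_obs();print(o['eef_pos'],o['gripper_width'],o['contact_force'])
```

```text
[ 0.4436697  -0.16892848  0.21062042] 0.344775982689817 [-0.62563798 -0.67441108  0.778579  ]
```

View pics/w6.png

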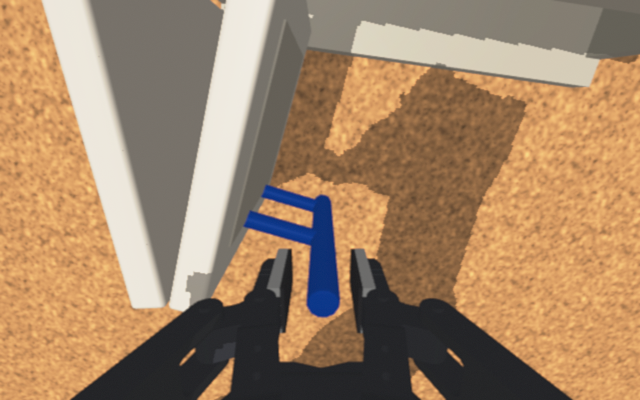

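The jaws are clear of the bar, which sits at (322,300) between them, and the force reads about zero. I'll lift straight up and move away.

move_arm(
  gripper=[0.35, 0.35, 0.35, 0.35, 0.35],
  xyz=[
    [0, 0, -2],
    [0, 0, -4],
    [0, 0, -7],
    [0, 0, -10],
    [0, 0, -13],
  ],
  twist=[0, 0, 0, 0, 0],
)

```text
t: 6.25
eef_pos: [0.4436, -0.1688, 0.342]
tool_rot: [-0.0, 0.993, 0.12, -0.001]
contact_force: [-1.0, -0.5, -0.1]
gripper_width: 0.351
```

move_arm(
  gripper=[0.35, 0.35, 0.35, 0.35, 0.35],
  xyz=[
    [0, 4, 0],
    [0, 8, 0],
    [0, 12, 0],
    [0, 14, 0],
    [0, 14, 0],
  ],
  twist=[0, 0, 0, 0, 0],
)

```text
t: 6.67
eef_pos: [0.4768, -0.3103, 0.3403]
tool_rot: [0.001, 0.993, 0.117, -0.0]
contact_force: [-0.7, -0.4, 0.3]
gripper_width: 0.351
```

Run:
```python
from h import *
import cv2
yaw=np.radians(6.3);X=np.array([np.cos(yaw),np.sin(yaw)]);Y=np.array([-X[1],X[0]]);P=np.array([.563,-.0705])
for c in('top','side','wrist'):
    r=read_camera(c);im=r['pixels'][:,:,::-1];cv2.imwrite(f'pics/{c}7.png',im)
    for d in spot_point('drives_handle',c)[:2]:
        w=np.array(d['centre'][:2])-P;print(c,d,np.round([w@X,w@Y],4))
    print(proj(r,[*(P+hp(1.4)[0]*X+hp(1.4)[1]*Y),.178]),proj(r,[*(P+hp(1.2)[0]*X+hp(1.2)[1]*Y),.178]))
o=get_obs();print(o['eef_pos'],o['gripper_width'],o['contact_force'],o['t'])
```

```text
top {'centre': [0.4474, -0.169, 0.1635], 'p': 0.44} [-0.1257 -0.0852]
(np.float64(416.6659703135803), np.float64(261.60848580188895)) (np.float64(429.36000101580356), np.float64(262.65390607725396))
side {'centre': [0.449, -0.1683, 0.1658], 'p': 0.58} [-0.124  -0.0847]
(np.float64(416.3647834298541), np.float64(164.7566518111769)) (np.float64(423.6102502792918), np.float64(160.74623323977815))
wrist {'centre': [0.4496, -0.169, 0.1699], 'p': 0.59} [-0.1235 -0.0855]
(np.float64(148.2077084202605), np.float64(201.75803022609986)) (np.float64(184.00514723651804), np.float64(211.9844433946031))
[ 0.47759229 -0.30335394  0.34092802] 0.3473434826656262 [-1.13541501  0.0905879  -0.20235204] 6.9667
```

View pics/top7.png

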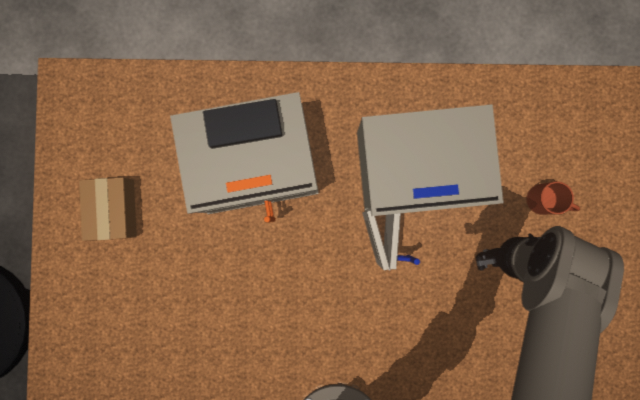

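View pics/side7.png

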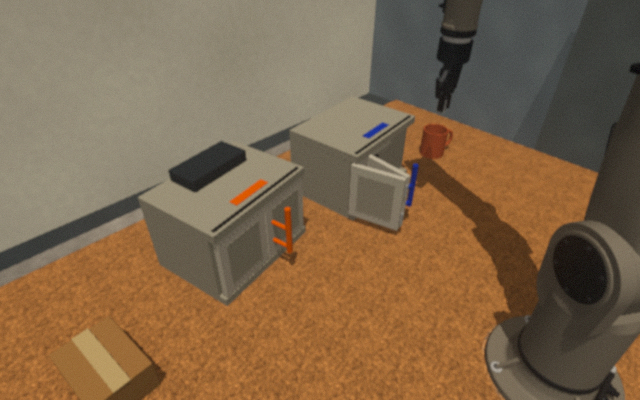

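The handle is at (-124, -85) mm from the pivot, which matches 1.4 rad in the table. In the top view its end is at (417,261), where I predicted (416.7,261.6). The orange door is shut and the arm is clear.

```bash
python3 -c "
from station import *
print(hand_in())"
```

```text
the job is handed in; nothing more can be done
None
```

The blue-handled door is open, folded back to about its stop at 1.40 rad. I handed the job in at about 7 s of the 38 s allowed; no verdict was reported.

I gripped the blue handle from above at 30 N and pulled it along its arc. I then released it, lifted straight up and moved the arm aside.

**Last checks:**
- **Blue door:** all three cameras put the handle within about 3 mm of where the table has it at 1.40 rad, well past the 1.15 rad needed.
- **Orange door:** it looks shut and unchanged in the top and side pictures.
- **Robot:** the gripper is clear of everything and the contact force is at noise level, about 1 N.
- **Pull force:** forces read at the end of each move stayed around 10 N or less.

No check failed or disagreed with another. I did not measure the door's speed directly, but the stage-by-stage pictures showed no sign of it moving after release.

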